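Close up the drilling jig: turn the turnbutton, start the crank screw

ROBOT

A 7-joint arm with a two-finger parallel gripper is mounted at the origin on a cart in front of the work surface, level with it; the furniture and walls round the work are solid. World frame = base frame: x ahead of the robot, y to its left, z up, the work surface at z = 0. Lengths are in m, angles in degrees, forces in N, time in s.
With the tool pointing down it reaches from about 0.425 to 0.875 m from the base axis. Payload 4.7 kg.
Tool frame: the origin (TCP) lies at the very end of the fingers, on their centre line; the grasp point (between the pads) lies 19 mm behind it (env.grasp_offset is the distance from the TCP to the grasp point, in m); z points along the fingers, y is the line along which they close (so a half turn about z gives the same grasp; the last joint's range is limited). The gripper opens to 87 mm and grips with 3 to 60 N. Pads are 19 mm wide; open, the fingers measure 117 mm over their backs; the gripper's body (75 mm by 190 mm) begins 51 mm behind the grasp point.
Start: joints at [74.032, 18.392, -4.016, 83.108, 1.295, 78.541, -3.26], TCP at [0.188, -0.622, 0.223] pointing down, gripper open.
Joint ranges: [-163.93, 163.93], [-17.29, 119.83], [-79.2, 71.16], [3.27, 140.29], [-89.18, 269.18], [5.43, 117.66], [-154.24, 154.24]. Speed limits (degrees/s): [147.25, 147.25, 180, 180, 180, 180, 180].

INTERFACE

Orientations are given as [roll, pitch, yaw] about the fixed x, y, z axes, in that order (R = Rz(yaw) Ry(pitch) Rx(roll)).
In Python, from cell import env gives the robot as it stands. The module is installed in compiled form; this text tells all that it offers.
- The arm moves only by the tool drive_tool, never from a script. Its argument "moves" is one flat list of numbers, 5 for each row, row after row: the shift along the tool's x, y, z in units of 40 mm (1.0 is 40 mm), then the turn about the tool's z in units of 10 degrees (1.0 is 10 degrees), then the finger opening in mm, from 0 to 87. A call has 1 to 5 rows; each row is the pose to reach, as a shift and turn from the pose commanded when the call began, along the tool's axes at that moment; what a row does not reach only later rows make up. A row lasts 1/8 s, in which the tool goes at most 62.5 mm and 10.7 degrees, less where a joint would pass 70% of its speed; a pose out of reach is approached as far as the arm can. A call with a gripper value outside its range is refused whole. The fingers move at their own pace and stop on an object; "squeeze" is the grip in N (left out, the last holds). Time passes only in rows, so rows that repeat a pose let the fingers close. It gives the time, the measured TCP pose, the force, the opening and the grip force at its end, in the units of the state.
- env.get_obs(): the state, without advancing time (a new reading comes with each control period).
- env.read_camera(name): name is "scene" or "side" or "wrist"; returns (picture, depth): 400x640x3 uint8, red, green, blue; 400x640 float32, m along the optical axis (not along the pixel's ray), 0 where there is no reading.
- env.camera_model(name): a dict with "K" (3x3 intrinsics, pixels), "k1" (the pictures are not rectified: a ray, as slopes to the right and down, at radius r is drawn at 1 + k1 r^2 times it, then the intrinsics apply), "rvec" (rotation vector, rad) and "tvec" (3), from world to camera coordinates, as OpenCV has them; the wrist camera has in their place "tool_from_camera" (4x4, takes a point from camera to tool coordinates, whose origin is the TCP and whose axes are the flange's). Camera axes: x right, y down, z forward; pixel columns grow to the right and rows downward; lengths in m; the calibration is good to about 2 mm. A picture is of the moment at which its call begins: read the wrist's pose just before it. camera_model takes no time and is no camera call.
- env.sign_off(): hands the job in; it is judged then, once.
The state is a dict: "time_s": time; "qpos": joint angles; "joint_velocities": joint speeds; "effort": joint torques, N m; "tool_pos": TCP position; "tool_rot": TCP orientation; "force": force on the tool from outside, world axes, zero at the start; "wrist_torque": the same for the moment, N m; "grip_width": finger opening in m; "grasp_force": force on a finger pad.
Only numpy, scipy, OpenCV 4.12 (cv2) and the standard library are available. Lean on these libraries where they do the work, as an engineer would, in place of code of your own. Each camera call takes 0.05 s, during which the arm holds its last target. There are 200 camera calls.

TASK

Secure the closed cover of the drilling jig by turning its brass turnbutton by the red peg until the bar points straight across onto the cover. Then start the crank screw without cross-threading it: turn the crank backward (anticlockwise from above) until the screw drops into its thread, then forward (clockwise) one full turn from there. Finish with the program still gripping the crank handle to hold the started screw; leave the other things on the table alone.

Things in the scene. Friction and masses are not known exactly. Their poses are not given: they have to be found in the camera images.
- jig: drilling jig fixed to the table: plywood board 170 x 280 x 14 mm with an aluminium cover plate (128 x 120 mm, top 41 mm above the table) closed over the work. Origin: centre of the board's underside, on the table. Its x axis points from the cover's front edge to its hinge, y along the long side: the turnbutton is at +y, the crank screw at -y. z up. It stands within 0.3 rad of square to the robot
- turnbutton (a joint): angle (rad) of the brass turnbutton, a flat bar 15 mm wide reaching 44 mm from its pivot, top 49 mm above the table, with an upright red peg 12 mm thick and 30 mm tall at 30 mm from the pivot. 0: the bar points along the jig's -y onto the cover (secured); it starts open at 1.0 to 1.9; at 1.57 the bar points along the jig's -x. Closing turns it anticlockwise from above; a stop at -0.1. Stays where it is left (friction about 1 N at the peg)
- button_peg (a point): middle of the upright part of the red peg (64 mm above the table, peg from 49 to 79 mm)
- button_pivot (a point): point on the turnbutton's vertical pivot axis, level with the middle of the peg
- crank (a joint): angle (rad) of crank and screw, growing clockwise from above (forward, screwing in). At 0 the arm points along the jig's +x, at 1.57 along its -y. Starts undropped at 0.7 to 2.1; the thread drops between 0 and -0.2. Undropped, it jams (cross-threads) at 2.5; forcing it past 2.8 ruins it. Stops at -0.7 and 8.5. It counts on over full turns (6.28 is one turn forward of 0)
- screw (a joint): depth of the screw (m), growing downward; right-handed thread of 8 mm pitch. Undropped it rides at 0.008 x crank / 6.28; after the drop at 0.008 + 0.008 x crank / 6.28, held there by the thread (both within about 1 mm of play). The screw with crank weighs about 4.5 N and drops by this weight as long as its handle is not squeezed (a firm grip can hold it up, then it falls when let loose)
- screw_axis (a point): fixed point of the jig on the screw's vertical axis, 100 mm above the table
- crank_handle: black upright revolving handle of the crank, 18 mm thick, 38 mm tall, 40 mm from the screw's axis; it spins freely about its own axis, so it can be gripped while it is led round the circle. Origin: centre of its underside, on top of the flat crank arm; 81 mm above the table when the screw's depth is 0. Nothing but the crank arm and a hub of the same height stands within its circle; turning takes about 1 to 3 N at the handle
- handle_mid (a point): centre of the crank handle, half-way up (100 mm above the table less the screw's depth)
- cover (a joint): opening angle (rad) of the cover plate, hinged at the jig's +x edge; 0 is closed, where it starts and must stay
- cork_block: loose cork sanding block 58 x 105 x 36 mm, bystander; origin at the centre of its underside
- wood_plug: loose turned wooden half ball 38 mm wide, 22 mm tall, bystander; origin at the centre of its underside
- mdf_wedge_1: loose triangular fibreboard offcut 60 x 88 x 35 mm, bystander; origin at the centre of its underside

How it is judged:
By the outcome, as a careful person would: the job done as asked, in the order asked, and still so for the second after the job is handed in, while the arm keeps its last pose, push and grip.
It also fails if it takes over 58 s, if anything falls off the work surface, if the arm or the gripper's body presses on something with over 40 N, if the wrist force passes 120 N, or if a joint passes its speed limit or range.

## Working session

There is one attempt and no reset: what is moved stays moved. The work goes in short steps, Python scripts to look and compute and a tool call to move; the robot and the scene stay as the last step left them, time stands still between calls to the robot, and variables do not carry over. Pictures are saved under pics/ and viewed, at most 13 in all, crops included, and the job is handed in when it is done.

Besides the shell and the picture viewer there is one more tool, called after "Request:" in YAML: its name, and indented under it one key for each argument. drive_tool: Moves the arm, as the interface text tells. Its arguments: {"type":"object","properties":{"moves":{"type":"array","items":{"type":"number"}},"squeeze":{"type":"number"}},"required":["moves"]}

```bash
mkdir -p pics
cat > h.py <<'E'
import numpy as np, cv2
from cell import env
from scipy.spatial.transform import Rotation as R
def T_wc(name, obs):
    m=env.camera_model(name)
    if name=="wrist":
        T=np.eye(4); T[:3,:3]=R.from_euler('xyz',obs['tool_rot'],degrees=True).as_matrix(); T[:3,3]=obs['tool_pos']
        return T@np.array(m['tool_from_camera'])
    T=np.eye(4); T[:3,:3]=cv2.Rodrigues(np.array(m['rvec'],float))[0]; T[:3,3]=np.ravel(m['tvec'])
    return np.linalg.inv(T)
def ray(name,px,obs):
    m=env.camera_model(name); K=np.array(m['K'])
    px=np.atleast_2d(px).astype(float)
    d=np.c_[(px[:,0]-K[0,2])/K[0,0],(px[:,1]-K[1,2])/K[1,1]]; u=d.copy()
    for _ in range(20): u=d/(1+m['k1']*(u**2).sum(1,keepdims=True))
    T=T_wc(name,obs)
    return T[:3,3], np.c_[u,np.ones(len(u))]@T[:3,:3].T
def onz(name,px,z,obs):
    o,d=ray(name,px,obs); return o+d*((z-o[2])/d[:,2])[:,None]
def bydepth(name,px,depth,obs):
    o,d=ray(name,px,obs); px=np.atleast_2d(px).astype(int)
    return o+d*depth[px[:,1],px[:,0]][:,None]
def snap(name,fn=None):
    obs=env.get_obs(); im,de=env.read_camera(name)
    if fn: cv2.imwrite('pics/'+fn,im[:,:,::-1])
    return obs,im,de
E
python3 - <<'E'
from h import *
for n in ("scene","side"):
    o,im,de=snap(n,n+"1.png"); print(T_wc(n,o).round(3).tolist()); np.savez(n+'1.npz',im=im,de=de)
print(o)
E
```

```text
[[-0.896, -0.325, 0.304, 0.323], [-0.444, 0.626, -0.641, 0.631], [0.018, -0.709, -0.705, 0.762], [0.0, 0.0, 0.0, 1.0]]
[[0.987, -0.115, 0.115, 0.452], [-0.162, -0.663, 0.731, -0.769], [-0.008, -0.74, -0.673, 0.819], [0.0, 0.0, 0.0, 1.0]]
{'time_s': 0.05, 'qpos': array([74.03142663, 18.44029003, -4.01635002, 83.17412862,  1.29592732,
       78.53929332, -3.26059929]), 'joint_velocities': array([ 0.06436433, -0.04758458,  0.01633881, -0.1581297 , -0.06492391,
        0.07990252, -0.05952898]), 'effort': array([ 5.79551743e-04, -4.92981935e+01, -4.05996898e-01, -3.13697112e+01,
       -6.44243555e-02,  3.98077467e-02,  7.97615371e-05]), 'tool_pos': array([ 0.1874139 , -0.62183235,  0.22145444]), 'tool_rot': array([-1.79891583e+02,  6.26974027e-03,  1.67786745e+01]), 'force': array([ 0.06819268, -0.37024012,  0.04453007]), 'wrist_torque': array([ 0.02424834, -0.04070414, -0.00435177]), 'grasp_force': 0.0, 'grip_width': 0.08680873860188908}
```

View pics/scene1.png

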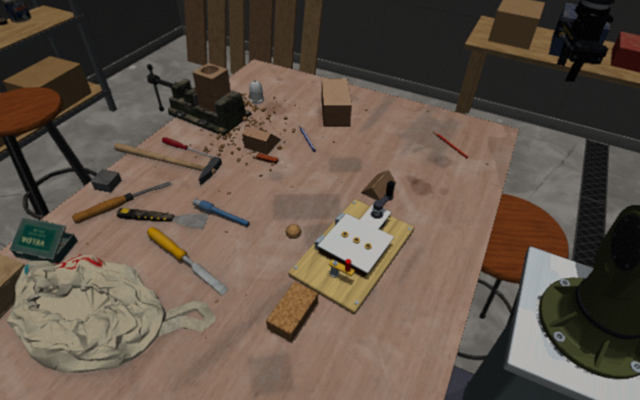

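View pics/side1.png

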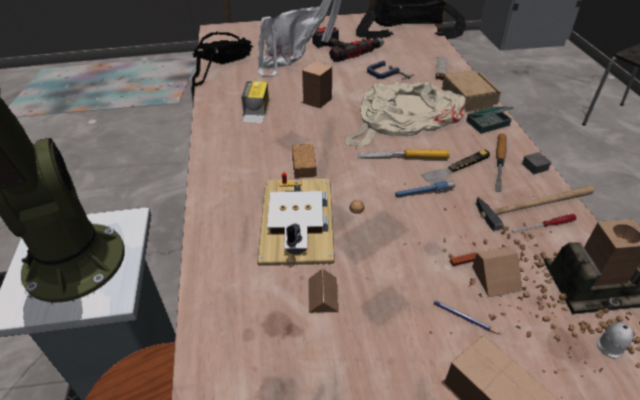

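Scene view: the jig is centred near (352,255), the red peg is near (348,263), and the black handle is near (390,188). In the side view the peg is near (284,178), the handle near (294,235), and the board spans (258–335, 178–263). Next I measure these points.

Run:
```python
from h import *
roi={'scene':(280,420,160,320),'side':(250,345,165,270)}
rays={}
o=env.get_obs()
for n in roi:
    f=np.load(n+'1.npz'); im=f['im'];de=f['de']
    x0,x1,y0,y1=roi[n]
    hsv=cv2.cvtColor(im,cv2.COLOR_RGB2HSV)
    m=np.zeros(im.shape[:2],np.uint8); m[y0:y1,x0:x1]=1
    red=m*((hsv[...,1]>180)&(hsv[...,2]>100)&((hsv[...,0]<5)|(hsv[...,0]>175)))
    blk=m*(hsv[...,2]<50)
    wood=m*((hsv[...,0]>17)&(hsv[...,0]<30)&(hsv[...,1]>70)&(hsv[...,2]>110))
    for nm,k in (('red',red),('blk',blk)):
        c,l,s,ce=cv2.connectedComponentsWithStats(k.astype(np.uint8))
        for i in range(1,c):
            if s[i,4]>8: print(n,nm,s[i],ce[i].round(1),bydepth(n,ce[i],de,o).round(3))
    c,l,s,ce=cv2.connectedComponentsWithStats(wood.astype(np.uint8))
    cnt=np.argwhere(wood>0)[:,::-1].astype(np.float32)
    cs,_=cv2.findContours((wood).astype(np.uint8),cv2.RETR_EXTERNAL,cv2.CHAIN_APPROX_NONE)
    cc=np.vstack([c for c in cs if len(c)>40]); w=onz(n,cc[:,0,:],0.014,o)[:,:2]
    r=cv2.minAreaRect(w.astype(np.float32)); print(n,'board',r, cv2.boxPoints(r).round(3).tolist())
```

```text
scene red [346 260   4   4  15] [347.6 261.4] [[0.495 0.138 0.08 ]]
scene blk [383 181  12  23 133] [389.3 190.2] [[ 0.487 -0.079  0.099]]
scene blk [362 189  17  12  81] [370.4 193.4] [[ 0.547 -0.137  0.013]]
scene blk [374 204   9   7  33] [377.4 207.2] [[ 0.497 -0.038  0.076]]
scene blk [372 212  10   6  39] [376.5 214.6] [[ 0.498 -0.044  0.045]]
scene blk [380 222   6   7  13] [382.4 225.5] [[ 0.479 -0.04   0.02 ]]
scene blk [316 243  30  22 132] [329.3 255. ] [[0.55  0.105 0.031]]
scene blk [350 265  17  12  75] [358.5 271.1] [[0.477 0.111 0.026]]
scene blk [335 269   3   5   9] [335.8 270.8] [[0.518 0.138 0.034]]
scene blk [302 297  16  23  93] [309.9 309.5] [[0.526 0.242 0.027]]
scene board ((0.5132899880409241, 0.04903779923915863), (0.2789705991744995, 0.16832901537418365), 82.23279571533203) [[0.41100001335144043, -0.07800000160932541], [0.578000009059906, -0.10100000351667404], [0.6159999966621399, 0.17599999904632568], [0.4490000009536743, 0.19900000095367432]]
side blk [287 226  13  21 151] [291.6 235.8] [[ 0.488 -0.097  0.101]]
side blk [308 227  14   6  73] [314.5 229.4] [[ 0.546 -0.019  0.03 ]]
side blk [271 228  13   5  64] [277.1 230. ] [[ 0.461 -0.006  0.029]]
side blk [288 249  17   5  67] [295.7 250.7] [[ 0.496 -0.067  0.02 ]]
side board ((0.51106858253479, 0.04475662112236023), (0.27854055166244507, 0.1673402637243271), 82.33045196533203) [[0.4099999964237213, -0.0820000022649765], [0.574999988079071, -0.10400000214576721], [0.6129999756813049, 0.1720000058412552], [0.44699999690055847, 0.1940000057220459]]
```

Request:
drive_tool:
  moves: [1.35,-0.8,-0.2,0,87,2.7,-1.6,-0.5,0,87,4.1,-2.5,-0.8,0,87,5.4,-3.3,-1,0,87,6.6,-4.2,-1,0,87]

```text
time_s: 0.72
tool_pos: [0.391, -0.3868, 0.263]
tool_rot: [179.9, -0.0, 16.8]
force: [1.3, -0.2, -0.2]
grip_width: 0.0866
grasp_force: 0.0
```

Run:
```python
from h import *
m=env.camera_model('wrist');print(np.array(m['tool_from_camera']).round(3),m['K'],m['k1'])
```

```text
[[ 0.001 -0.97  -0.243  0.068]
 [ 1.     0.001 -0.     0.   ]
 [ 0.    -0.243  0.97  -0.162]
 [ 0.     0.     0.     1.   ]] [[338.46159833   0.         317.07391588]
 [  0.         338.46159833 200.28691605]
 [  0.           0.           1.        ]] -0.05888351665130376
```

Request:
drive_tool:
  moves: [0.7,-1.35,0,0.5,87,1.35,-2.75,0,1.0,87,2.0,-4.1,0,1.5,87,2.7,-5.5,0,2.0,87,3.4,-6.9,0,2.45,87]

```text
time_s: 1.35
tool_pos: [0.4399, -0.083, 0.2623]
tool_rot: [180.0, -0.0, -7.9]
force: [1.2, -0.2, 0.3]
grip_width: 0.0872
grasp_force: 0.0
```

```bash
cat > wl.py <<'E'
from h import *
import sys
o,im,de=snap('wrist',sys.argv[1]); np.savez('w.npz',im=im,de=de); print(o['tool_pos'],o['tool_rot'],o['time_s'])
hsv=cv2.cvtColor(im,cv2.COLOR_RGB2HSV)
red=((hsv[...,1]>170)&(hsv[...,2]>90)&((hsv[...,0]<5)|(hsv[...,0]>175)))
blk=(hsv[...,2]<50)
brass=((hsv[...,0]>15)&(hsv[...,0]<32)&(hsv[...,1]>150)&(hsv[...,2]>60))
for nm,k in (('red',red),('blk',blk),('brass',brass)):
    c,l,s,ce=cv2.connectedComponentsWithStats(k.astype(np.uint8))
    for i in range(1,c):
        if s[i,4]>40: 
            v,u=np.nonzero(l==i); P=bydepth('wrist',np.c_[u,v],de,o)
            top=P[:,2]>np.percentile(P[:,2],95)-0.004
            print(nm,s[i],P.mean(0).round(4),'top',P[top].mean(0).round(4),top.sum())
E
python3 wl.py w1.png
```

```text
[ 0.43989994 -0.08303154  0.26228016] [ 1.79969154e+02 -5.48038537e-03 -7.88893472e+00] 1.35
red [100 153  10  11  79] [0.4969 0.134  0.0791] top [0.4969 0.134  0.0791] 79
blk [    0   222   640   178 78662] [ 0.4664 -0.0847  0.3632] top [ 0.4782 -0.0749  0.3918] 11612
blk [360 305  12   7  48] [-0.278  -0.1838 -0.7998] top [-0.2773 -0.1862 -0.7978] 27
brass [109 118  20  49 406] [0.5107 0.1316 0.0491] top [0.5106 0.1316 0.0491] 403
brass [113 244  10  24  98] [ 0.482  -0.04    0.3511] top [ 0.4819 -0.04    0.3512] 94
brass [516 250   6  15  60] [ 0.4685 -0.1347  0.3517] top [ 0.4685 -0.1347  0.3517] 60
brass [112 272  17  24 127] [ 0.4755 -0.0399  0.3539] top [ 0.4756 -0.0399  0.354 ] 125
brass [508 276  15  20  94] [ 0.4615 -0.1337  0.3528] top [ 0.4615 -0.1337  0.3528] 93
```

View pics/w1.png

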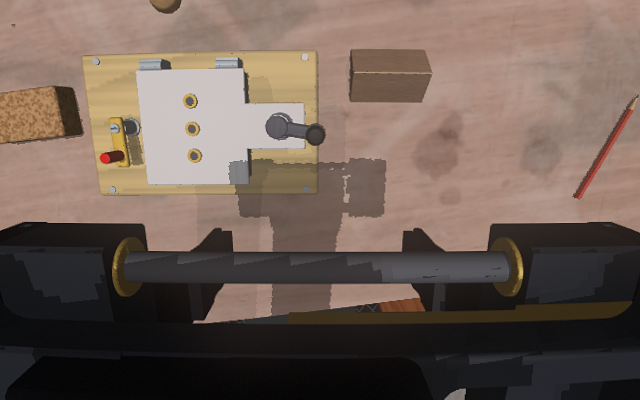

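Wrist view (up is +x, left is +y): the red peg is at (105,157), the button pivot at (113,128), the hub at (277,125) and the handle top at (316,134).

```bash
cat > fit.py <<'E'
from h import *
o=env.get_obs(); f=np.load('w.npz'); im,de=f['im'],f['de']
v,u=np.mgrid[30:210,60:345]; px=np.c_[u.ravel(),v.ravel()]
P=bydepth('wrist',px,de,o)
def sel(k):
    q=P[k]; (c,r)=cv2.minEnclosingCircle(q[:,:2].astype(np.float32)); return q.mean(0).round(4),len(q),np.round(c,4),round(r,4)
z=P[:,2]; W=px[:,0]
print('handle top',sel((z>.110)&(z<.125)&(W>260)))
k=(z>.066)&(z<.09)&(W>255); print('arm',sel(k)); q=P[k]
hub=onz('wrist',[[277,125]],.0795,o); print('hub px',hub)
print('pivot px',onz('wrist',[[113,128]],.049,o))
hsv=cv2.cvtColor(im,cv2.COLOR_RGB2HSV)[30:210,60:345].reshape(-1,3)
b=(hsv[:,0]>15)&(hsv[:,0]<32)&(hsv[:,1]>150)&(W<135)&(abs(z-.049)<.003)
r=cv2.minAreaRect(P[b][:,:2].astype(np.float32)); print('bar',r,cv2.boxPoints(r).round(4).tolist())
w=(hsv[:,0]>15)&(hsv[:,0]<32)&(abs(z-.014)<.004)
r=cv2.minAreaRect(P[w][:,:2].astype(np.float32)); print('board',r)
E
python3 fit.py
```

```text
handle top (array([ 0.4918, -0.0765,  0.1163]), 305, array([ 0.4915, -0.0764]), 0.0091)
arm (array([ 0.5008, -0.0482,  0.078 ]), 735, array([ 0.4977, -0.0564]), 0.0308)
hub px [[ 0.50498743 -0.0392717   0.0795    ]]
pivot px [[0.52663944 0.14747168 0.049     ]]
bar ((0.5102411508560181, 0.14448942244052887), (0.014104773290455341, 0.0544261559844017), 85.88920593261719) [[0.48260000348091125, 0.13940000534057617], [0.536899983882904, 0.1354999989271164], [0.5378999710083008, 0.14959999918937683], [0.483599990606308, 0.1535000056028366]]
board ((0.5171910524368286, 0.0707436352968216), (0.3008976876735687, 0.16925550997257233), 82.66120910644531)
```

The arm was still settling between the picture and the second script's pose reading. I'll store the pose with the picture and re-measure.

```bash
sed -i "s/np.savez('w.npz',im=im,de=de)/np.savez('w.npz',im=im,de=de,tp=o['tool_pos'],tr=o['tool_rot'])/" wl.py
sed -i "s/^o=env.get_obs(); f=np.load('w.npz')/f=np.load('w.npz'); o=dict(tool_pos=f['tp'],tool_rot=f['tr'])/" fit.py
sed -i "/pivot px\|'hub px'/d" fit.py
python3 - <<'E'
from h import *
env.read_camera('wrist')
E
python3 wl.py w2.png | grep -v blk; python3 fit.py; python3 -c "
from h import *
o=env.get_obs();print(o['tool_pos'],o['tool_rot'])"
```

```text
[ 0.44098859 -0.07718898  0.2627888 ] [-1.79923617e+02 -3.99928527e-02 -7.09853352e+00] 1.45
red [106 151  11  10  87] [0.4967 0.134  0.0791] top [0.4967 0.134  0.0791] 87
brass [115 115  19  49 405] [0.5115 0.1301 0.0518] top [0.5115 0.13   0.0519] 402
brass [113 243  10  23  72] [ 0.4825 -0.0338  0.3517] top [ 0.4825 -0.0338  0.3517] 70
brass [516 249   6  17  62] [ 0.4702 -0.1287  0.352 ] top [ 0.4702 -0.1287  0.352 ] 62
brass [112 272  17  24 128] [ 0.4755 -0.0329  0.3535] top [ 0.4756 -0.0329  0.3535] 126
brass [509 276  13  20  97] [ 0.4637 -0.1273  0.3539] top [ 0.4637 -0.1273  0.3539] 97
handle top (array([ 0.4901, -0.0878,  0.1159]), 295, array([ 0.4899, -0.0879]), 0.0087)
arm (array([ 0.4994, -0.0598,  0.0774]), 733, array([ 0.4993, -0.0687]), 0.0301)
bar ((0.5111737847328186, 0.13285985589027405), (0.01431568618863821, 0.05379351228475571), 85.12286376953125) [[0.4837999939918518, 0.12800000607967377], [0.5374000072479248, 0.1234000027179718], [0.5386000275611877, 0.13770000636577606], [0.48500001430511475, 0.14229999482631683]]
board ((0.516625702381134, 0.05875976383686066), (0.30142518877983093, 0.16966232657432556), 82.29430389404297)
[ 0.44041503 -0.08146783  0.26261083] [ 1.79958289e+02 -2.16892424e-02 -7.29534724e+00]
```

Request:
drive_tool:
  moves: [0.2,-1.4,0.5,0,40,0.4,-2.8,1.3,0,40,0.6,-4.2,2.3,0,40,0.7,-5.5,3.1,0,40,0.7,-5.5,3.3,0,40]
  squeeze: 8

```text
time_s: 2.12
tool_pos: [0.4961, 0.1319, 0.1281]
tool_rot: [-179.9, 0.2, -7.4]
force: [-0.4, -0.2, -0.6]
grip_width: 0.0456
grasp_force: 0.0
```

```bash
python3 - <<'E'
from h import *
env.read_camera('wrist');env.read_camera('wrist')
E
python3 wl.py w3.png|grep -v blk; python3 -c "
from h import *
o=env.get_obs();print(o['tool_pos'],o['tool_rot'],o['qpos'])"
```

```text
[0.4963672  0.12830843 0.12859922] [179.95144      0.22650396  -7.67866923] 2.225
red [301 214  16  16 199] [0.4976 0.1345 0.0801] top [0.4976 0.1345 0.0801] 199
brass [297 153  20  26 182] [0.5332 0.1324 0.0501] top [0.5332 0.1324 0.0501] 182
brass [206 242   8  24  88] [0.5363 0.1489 0.2178] top [0.5362 0.1489 0.2182] 77
brass [206 274  11  24 108] [0.5286 0.1501 0.219 ] top [0.5287 0.1501 0.219 ] 107
brass [421 278   8  17  77] [0.5231 0.1004 0.2212] top [0.5231 0.1004 0.2212] 77
brass [439 311  56  11 245] [0.5179 0.0937 0.2273] top [0.518  0.0937 0.2273] 239
brass [183 312  84  11 688] [0.5251 0.1459 0.2271] top [0.5252 0.1459 0.2273] 642
brass [406 312  36  11 164] [0.519  0.1025 0.2272] top [0.519  0.1026 0.2273] 161
brass [376 316  30   7  70] [0.5199 0.1093 0.2276] top [0.5199 0.1093 0.2277] 69
[0.49721146 0.12728048 0.12971342] [ 1.79931759e+02  1.10003405e-01 -7.79362558e+00] [  26.9646624    10.08437371  -47.83249318  107.60725905    8.18031992
   65.93376621 -121.58901488]
```

View pics/w3.png

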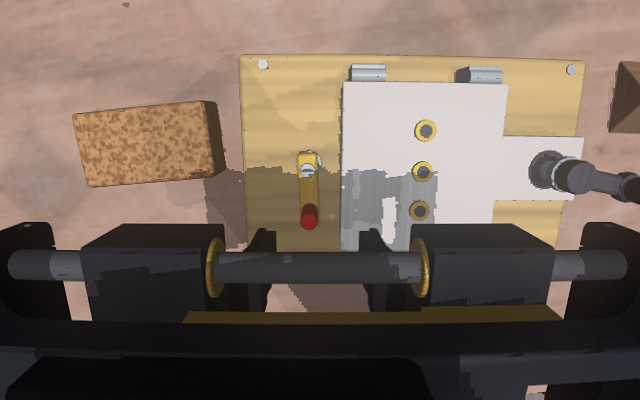

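Wrist view: the peg top is at (309,215) and the pivot at (307,170). The TCP is about 7 mm short in y, so I correct that, descend and grip.

Request:
drive_tool:
  moves: [0,-0.18,0.3,0,40,0,-0.18,0.9,0,36,0,-0.18,1.5,0,32,0,-0.18,1.8,0,26,0,-0.18,1.8,0,10]
  squeeze: 10

```text
time_s: 2.9
tool_pos: [0.4981, 0.1356, 0.0581]
tool_rot: [180.0, 0.1, -7.8]
force: [0.2, 1.3, 0.3]
grip_width: 0.0224
grasp_force: 0.0
```

Request:
drive_tool:
  moves: [0,0,0,0,5,0,0,0,0,5,0,0,0,0,5]

```text
time_s: 3.28
tool_pos: [0.4987, 0.136, 0.0592]
tool_rot: [180.0, -0.1, -7.7]
force: [-1.3, -1.1, 2.8]
grip_width: 0.0113
grasp_force: 10.0
```

Request:
drive_tool:
  moves: [0.05,0.22,0,0,5,0.16,0.42,0,0,5,0.32,0.58,0,0,5,0.53,0.68,0,0,5,0.75,0.71,0,0,5]

```text
time_s: 3.9
tool_pos: [0.524, 0.1024, 0.0588]
tool_rot: [179.8, 0.1, -7.7]
force: [-4.2, -3.3, 6.5]
grip_width: 0.011
grasp_force: 9.7
```

Request:
drive_tool:
  moves: [0,0,0,0,5,0,0,0,0,5,0,0,0,0,5]

```text
time_s: 4.28
tool_pos: [0.5252, 0.1021, 0.0589]
tool_rot: [179.9, -0.1, -7.8]
force: [0.3, -5.1, 4.4]
grip_width: 0.0107
grasp_force: 9.9
```

```bash
python3 wl.py w4.png|grep -v blk; python3 -c "
from h import *
o=env.get_obs();print(o['tool_pos'],o['tool_rot'],o['qpos'],o['force'])"
```

```text
[0.52521375 0.10211648 0.05890976] [ 1.79870022e+02 -1.04089559e-01 -7.78639525e+00] 4.275
red [306 284  23  12 216] [0.5151 0.1041 0.079 ] top [0.5154 0.104  0.0796] 214
brass [308 245  19   7  61] [0.524  0.104  0.0518] top [0.524  0.104  0.0518] 61
brass [273 248   6  50 167] [0.5584 0.1079 0.1505] top [0.5583 0.1079 0.1506] 163
brass [355 278   6  20  64] [0.5519 0.0894 0.1495] top [0.5519 0.0894 0.1495] 63
brass [ 173  308  259   15 1752] [0.5509 0.1025 0.157 ] top [0.5512 0.1038 0.1575] 1505
[0.52520966 0.10209302 0.05890829] [ 1.79869239e+02 -1.05921974e-01 -7.78685569e+00] [  25.642801     18.16373738  -44.9540244   108.77214476   15.08048625
   59.01033831 -123.5244022 ] [ 0.43056837 -4.18791082  4.88414821]
```

View pics/w4.png

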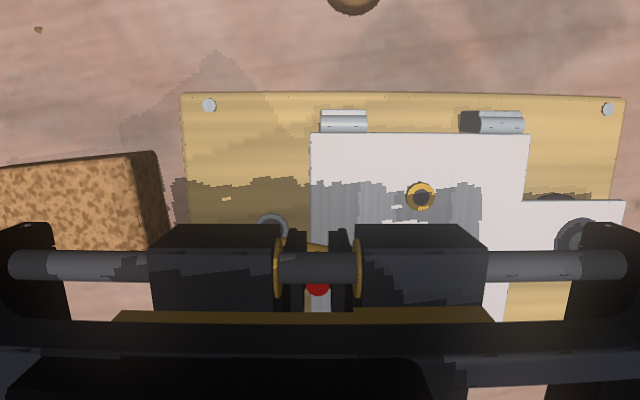

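The bar's base shows at about (315,247) and the gripper hides the rest. I release, rise and check.

Request:
drive_tool:
  moves: [0,0,0,0,30,0,0,0,0,36,0,0,-0.8,0,40,0,0,-1.9,0,40,-0.5,0,-2.3,0,40]

```text
time_s: 4.95
tool_pos: [0.5062, 0.1082, 0.1527]
tool_rot: [-179.8, -0.2, -7.7]
force: [-0.2, -0.3, 0.1]
grip_width: 0.0393
grasp_force: 0.0
```

Request:
drive_tool:
  moves: [0,0,0,0,40,0,0,0,0,40]

```text
time_s: 5.2
tool_pos: [0.5043, 0.1067, 0.1496]
tool_rot: [180.0, 0.0, -7.7]
force: [-0.3, 0.5, -0.3]
grip_width: 0.0404
grasp_force: 0.0
```

```bash
python3 wl.py w5.png|grep -v blk; python3 fit.py
```

```text
[0.50428544 0.10672336 0.14957315] [ 1.79990914e+02  4.01803309e-02 -7.71703579e+00] 5.2
brass [281 170  22   6  58] [0.5308 0.125  0.0486] top [0.5308 0.125  0.0486] 58
brass [269 172  10  14  41] [0.5284 0.139  0.049 ] top [0.5284 0.139  0.049 ] 41
brass [378 209  13  16  62] [0.4844 0.0554 0.045 ] top [0.4844 0.0554 0.045 ] 62
brass [210 274  11  24 112] [0.5367 0.1271 0.2408] top [0.5367 0.1271 0.2409] 111
brass [415 277   8  20  78] [0.5292 0.0794 0.24  ] top [0.5292 0.0794 0.24  ] 78
brass [387 307 101  16 600] [0.5265 0.0785 0.2481] top [0.5266 0.0788 0.2485] 524
brass [178 312  86  11 771] [0.5326 0.1248 0.2479] top [0.5326 0.1248 0.2479] 748
brass [369 315  17   8  48] [0.5278 0.0911 0.2485] top [0.5278 0.0911 0.2485] 48
handle top (array([nan, nan, nan]), 0, array([0., 0.]), 0.0)
arm (array([0.5173, 0.1035, 0.0775]), 260, array([0.5158, 0.1037]), 0.0061)
bar ((0.0, 0.0), (0.0, 0.0), 0.0) [[0.0, 0.0], [0.0, 0.0], [0.0, 0.0], [0.0, 0.0]]
board ((0.5530049204826355, 0.14110344648361206), (0.124695785343647, 0.11904541403055191), 82.05258178710938)fit.py:6: RuntimeWarning: Mean of empty slice.
  q=P[k]; (c,r)=cv2.minEnclosingCircle(q[:,:2].astype(np.float32)); return q.mean(0).round(4),len(q),np.round(c,4),round(r,4)
  ret = um.true_divide(
```

View pics/w5.png

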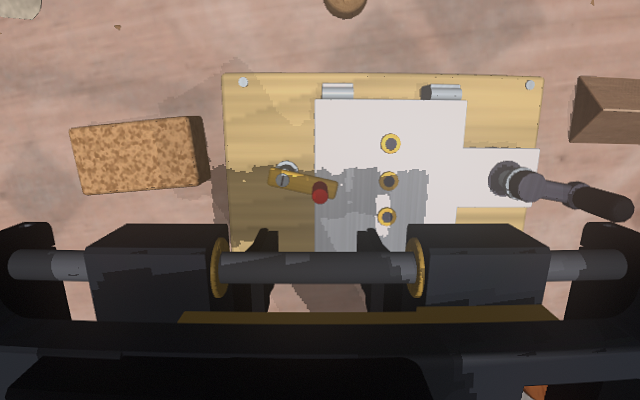

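The bar runs from the pivot at (282,180) to its tip at (338,189). That looks about 10° short of the jig's y axis, so I'll compute the angle.

Run:
```python
from h import *
f=np.load('w.npz'); o=dict(tool_pos=f['tp'],tool_rot=f['tr']); im,de=f['im'],f['de']
B=onz('wrist',[[222,74],[543,78]],.014,o); d=B[1]-B[0]; print(B.round(4),'jig -y dir',np.degrees(np.arctan2(d[1],d[0])))
C=onz('wrist',[[317,100],[465,102]],.041,o); d=C[1]-C[0]; print('cover edge',np.degrees(np.arctan2(d[1],d[0])))
print('pivot',onz('wrist',[[282,180]],.052,o).round(4),'peg top',onz('wrist',[[320,188]],.079,o).round(4))
hsv=cv2.cvtColor(im,cv2.COLOR_RGB2HSV)
v,u=np.mgrid[150:215,255:350]; px=np.c_[u.ravel(),v.ravel()]; P=bydepth('wrist',px,de,o); h=hsv[150:215,255:350].reshape(-1,3)
k=(abs(P[:,2]-.049)<.003)&(h[:,1]>120)
q=P[k][:,:2].astype(np.float32); r=cv2.minAreaRect(q); print(k.sum(),r,cv2.boxPoints(r).round(4).tolist())
# hub & handle
v,u=np.mgrid[140:230,480:640]; px=np.c_[u.ravel(),v.ravel()]; P=bydepth('wrist',px,de,o)
k=(P[:,2]>.11)&(P[:,2]<.125); print('handle',P[k].mean(0).round(4),k.sum())
print('hub ring',onz('wrist',[[504,180]],.055,o).round(4),'de',bydepth('wrist',[[510,180]],de,o).round(4),bydepth('wrist',[[522,183]],de,o).round(4))
```

```text
[[ 0.6164  0.1728  0.014 ]
 [ 0.5789 -0.0988  0.014 ]] jig -y dir -97.85339843607277
cover edge -97.99084191456686
pivot [[0.5267 0.1319 0.052 ]] peg top [[0.5221 0.1028 0.079 ]]
855 ((0.5212617516517639, 0.11725674569606781), (0.05471004545688629, 0.015100129880011082), 69.47098541259766) [[0.5045999884605408, 0.09430000185966492], [0.5187000036239624, 0.08900000154972076], [0.5378999710083008, 0.14020000398159027], [0.5238000154495239, 0.14550000429153442]]
handle [ 0.4912 -0.0847  0.115 ] 646
hub ring [[ 0.5043 -0.0408  0.055 ]] de [[ 0.5064 -0.0398  0.0655]] [[ 0.5061 -0.0422  0.0772]]
```

The bar is still about 12° open, because the peg slid along the pads. In w4 the red top was already at x = 0.515. I re-grip centred on the peg, with a firmer squeeze.

Request:
drive_tool:
  moves: [0.3,0.02,0.6,0,40,0.3,0.02,1.4,0,36,0.3,0.02,2.1,0,32,0.3,0.02,2.25,0,20,0.3,0.02,2.25,0,5]
  squeeze: 35

```text
time_s: 5.88
tool_pos: [0.5162, 0.1046, 0.0601]
tool_rot: [-180.0, 0.1, -7.7]
force: [0.8, 1.0, -0.6]
grip_width: 0.0197
grasp_force: 0.0
```

Request:
drive_tool:
  moves: [0,0,0,0,5,0,0,0,0,5,0,0,0,0,5,0.08,0,0,0,5,0.17,0,0,0,5]

```text
time_s: 6.5
tool_pos: [0.5207, 0.1022, 0.0609]
tool_rot: [179.8, 0.3, -7.7]
force: [-9.8, -6.4, 8.5]
grip_width: 0.0108
grasp_force: 35.0
```

Request:
drive_tool:
  moves: [0,0,0,0,5,0,0,0,0,5]

```text
time_s: 6.75
tool_pos: [0.5209, 0.1021, 0.0609]
tool_rot: [179.8, 0.2, -7.7]
force: [-8.3, -6.1, 9.4]
grip_width: 0.0108
grasp_force: 35.0
```

```bash
python3 wl.py w6.png|grep red
```

Request:
drive_tool:
  moves: [0.03,0,0,-0.6,5,0.06,0,0,-1.2,5,0.06,0,0,-1.2,5,0.06,0,0,-1.2,5]

```text
time_s: 7.3
tool_pos: [0.5257, 0.102, 0.061]
tool_rot: [179.9, -0.0, 4.2]
force: [-1.8, -4.5, 3.7]
grip_width: 0.0108
grasp_force: 35.0
```

```bash
python3 wl.py w6.png|grep -v blk
python3 - <<'E'
from h import *
f=np.load('w.npz');hsv=cv2.cvtColor(f['im'],cv2.COLOR_RGB2HSV); o=dict(tool_pos=f['tp'],tool_rot=f['tr'])
k=(hsv[...,1]>150)&(hsv[...,2]>40)&((hsv[...,0]<6)|(hsv[...,0]>174)); v,u=np.nonzero(k)
if len(u):
  P=bydepth('wrist',np.c_[u,v],f['de'],o); k=abs(P[:,2]-.079)<.004; print(k.sum(),P[k].mean(0),P[k].min(0),P[k].max(0))
E
```

```text
[0.52565345 0.10198779 0.06101086] [ 1.79894419e+02 -6.00148612e-03  4.16414395e+00] 7.3
brass [245 221  23   3  45] [0.5355 0.1369 0.0507] top [0.5355 0.1369 0.0507] 45
brass [281 225   8  21 112] [0.5316 0.1203 0.0543] top [0.5662 0.113  0.1544] 6
brass [307 231  12  10  48] [0.5298 0.1059 0.049 ] top [0.5298 0.1059 0.049 ] 48
brass [273 241   6  31 104] [0.5606 0.1146 0.1498] top [0.5604 0.1146 0.1503] 88
brass [274 274   5  24  91] [0.5546 0.114  0.1525] top [0.5546 0.114  0.1525] 91
brass [356 277   5  21  61] [0.5549 0.0947 0.1516] top [0.5549 0.0947 0.1516] 61
brass [343 308  84  16 792] [0.5522 0.089  0.1585] top [0.5522 0.0893 0.1592] 611
brass [ 173  312  131   12 1110] [0.5499 0.1216 0.1593] top [0.5499 0.1217 0.1594] 1062<stdin>:5: RuntimeWarning: Mean of empty slice.
  ret = um.true_divide(
Traceback (most recent call last):
ValueError: zero-size array to reduction operation minimum which has no identity
```

Request:
drive_tool:
  moves: [0,0,0,0,30,0,0,0,0,36,0,0,-0.8,0,40,0,0,-1.9,0,40,-0.5,0,-2.3,0,40]

```text
time_s: 7.98
tool_pos: [0.5076, 0.1037, 0.1553]
tool_rot: [-179.9, -0.3, 4.3]
force: [-1.2, 0.4, 1.5]
grip_width: 0.0395
grasp_force: 0.0
```

Request:
drive_tool:
  moves: [0,0,0,0,40,0,0,0,0,40]

```text
time_s: 8.22
tool_pos: [0.5055, 0.1018, 0.1519]
tool_rot: [-180.0, 0.0, 4.3]
force: [0.5, -0.4, -0.1]
grip_width: 0.0394
grasp_force: 0.0
```

```bash
cat > bar.py <<'E'
from h import *
f=np.load('w.npz'); o=dict(tool_pos=f['tp'],tool_rot=f['tr']); im,de=f['im'],f['de']
hsv=cv2.cvtColor(im,cv2.COLOR_RGB2HSV)
v,u=np.mgrid[0:400,0:640]; px=np.c_[u.ravel(),v.ravel()]; P=bydepth('wrist',px,de,o); h=hsv.reshape(-1,3)
near=(np.hypot(P[:,0]-.524,P[:,1]-.117)<.04)
k=near&(abs(P[:,2]-.049)<.003)&(h[:,1]>120)
r=cv2.minAreaRect(P[k][:,:2].astype(np.float32)); b=cv2.boxPoints(r)
e=[b[1]-b[0],b[2]-b[1]]; e=max(e,key=np.linalg.norm); e=e*(-np.sign(e[1]))
print(k.sum(),r,'dir',np.degrees(np.arctan2(e[1],e[0])),'jig -97.9')
m=near&(P[:,2]>.074)&(P[:,2]<.083); print('peg top',P[m].mean(0).round(4),m.sum())
E
python3 wl.py w7.png >/dev/null; python3 bar.py; python3 -c "
from h import *
print(env.get_obs()['qpos'],env.get_obs()['tool_pos'],env.get_obs()['tool_rot'])"
```

```text
859 ((0.5259419083595276, 0.11621703207492828), (0.054616983979940414, 0.014666685834527016), 86.7477035522461) dir -93.25233 jig -97.9
peg top [0.5253 0.1018 0.0787] 220
[  32.68282289    9.33386325  -50.55671192  105.89616586    7.70103342
   68.36495888 -106.0941457 ] [0.50534926 0.10171267 0.15156719] [-1.79971433e+02  5.15469206e-02  4.26428572e+00]
```

View pics/w7.png

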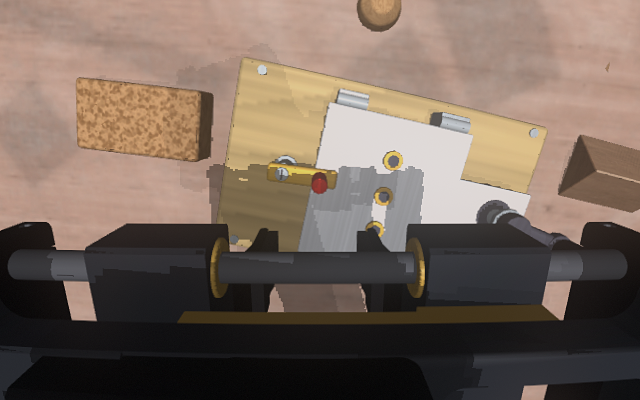

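Now the bar is at −93.3° against the jig's −97.9°, an overshoot of about 4.6°. I re-grip and turn it back.

Request:
drive_tool:
  moves: [0.5,0.04,0.6,0,40,0.5,0.04,1.4,0,36,0.5,0.04,2.1,0,32,0.5,0.04,2.25,0,20,0.5,0.04,2.25,0,5]
  squeeze: 25

```text
time_s: 8.9
tool_pos: [0.5254, 0.1019, 0.0621]
tool_rot: [-180.0, 0.1, 4.3]
force: [-0.1, 0.0, 0.4]
grip_width: 0.0194
grasp_force: 0.0
```

Request:
drive_tool:
  moves: [0,0,0,0,5,0,0,0,0,5,0,0,0,0,5,-0.06,0,0,0.45,5,-0.06,0,0,0.45,5]

```text
time_s: 9.52
tool_pos: [0.5237, 0.1019, 0.0633]
tool_rot: [-180.0, -0.1, -0.2]
force: [1.1, 1.6, 2.7]
grip_width: 0.0108
grasp_force: 25.0
```

Request:
drive_tool:
  moves: [0,0,0,0,5,0,0,0,0,30,0,0,0,0,38,0,0,-1.2,0,40,-0.3,0,-2.3,0,40]

```text
time_s: 10.15
tool_pos: [0.5107, 0.1008, 0.1549]
tool_rot: [-180.0, 0.1, -0.2]
force: [0.5, -0.4, 0.5]
grip_width: 0.0381
grasp_force: 0.0
```

Request:
drive_tool:
  moves: [-0.3,0,0,0,40,-0.3,0,0,0,40,-0.3,0,0,0,40]

```text
time_s: 10.52
tool_pos: [0.4984, 0.1008, 0.1531]
tool_rot: [180.0, 0.1, -0.2]
force: [-0.1, -0.3, 0.1]
grip_width: 0.0401
grasp_force: 0.0
```

```bash
python3 wl.py w8.png >/dev/null; python3 bar.py; python3 -c "
from h import *
print(env.get_obs()['qpos'],env.get_obs()['tool_pos'],env.get_obs()['tool_rot'])"
```

```text
866 ((0.524540364742279, 0.1164383813738823), (0.05473199859261513, 0.014657729305326939), 81.69107055664062) dir -98.30888 jig -97.9
peg top [0.5227 0.102  0.0787] 220
[  33.06914397    8.1666929   -50.54199593  106.59813363    6.73511896
   68.44425165 -109.92596035] [0.49854384 0.10099558 0.15322994] [ 1.79998062e+02  1.21827681e-01 -2.42659923e-01]
```

The button is secured within 0.5°. Next I move over the crank handle.

Request:
drive_tool:
  moves: [-0.05,1.2,-0.5,0,50,-0.1,2.4,-0.6,0,60,-0.15,3.6,-0.6,0,60,-0.2,4.65,-0.6,0,60,-0.2,4.65,-0.6,0,60]

```text
time_s: 11.2
tool_pos: [0.4895, -0.0887, 0.1772]
tool_rot: [-180.0, 0.1, -0.6]
force: [-0.4, 1.1, -0.3]
grip_width: 0.0597
grasp_force: 0.0
```

Request:
drive_tool:
  moves: [0,0,0,0,60,0,0,0,0,60]

```text
time_s: 11.45
tool_pos: [0.4905, -0.0828, 0.1782]
tool_rot: [-180.0, 0.0, -0.1]
force: [-0.4, 1.0, 0.3]
grip_width: 0.06
grasp_force: 0.0
```

```bash
python3 wl.py w9.png >/dev/null
cat > cr.py <<'E'
from h import *
f=np.load('w.npz'); o=dict(tool_pos=f['tp'],tool_rot=f['tr']); de=f['de']; print(o)
v,u=np.mgrid[0:400,0:640]; px=np.c_[u.ravel(),v.ravel()]; P=bydepth('wrist',px,de,o)
near=np.hypot(P[:,0]-.503,P[:,1]+.046)<.07
k=near&(P[:,2]>.1)&(P[:,2]<.123)&(px[:,1]<300); zt=np.percentile(P[k][:,2],90); k&=P[:,2]>zt-.004
c,r=cv2.minEnclosingCircle(P[k][:,:2].astype(np.float32)); print('handle',P[k].mean(0).round(4),c,r,k.sum())
k=near&(P[:,2]>.062)&(P[:,2]<.086); q=P[k]; print('arm z hist',np.histogram(q[:,2],12))
r=cv2.minAreaRect(q[:,:2].astype(np.float32)); print(r,cv2.boxPoints(r).round(4).tolist())
E
python3 cr.py; python3 -c "
from h import *
print(env.get_obs()['qpos'])"
```

```text
{'tool_pos': array([ 0.49049086, -0.08279108,  0.17818191]), 'tool_rot': array([-1.79961437e+02,  2.50882791e-02, -6.94943491e-02])}
handle [ 0.4907 -0.0877  0.116 ] (0.4899081289768219, -0.08783913403749466) 0.008845901116728783 451
arm z hist (array([ 40,  48,   7,  22,  18,  55, 132, 485, 509,  22,   4,  15]), array([0.06206307, 0.06403311, 0.06600315, 0.06797319, 0.06994323,
       0.07191328, 0.07388332, 0.07585336, 0.0778234 , 0.07979344,
       0.08176348, 0.08373352, 0.08570356]))
((0.49624383449554443, -0.06757349520921707), (0.06258874386548996, 0.023514997214078903), 68.93208312988281) [[0.4740000069141388, -0.0925000011920929], [0.4959999918937683, -0.10100000351667404], [0.5184999704360962, -0.04259999841451645], [0.4964999854564667, -0.0340999998152256]]
[ 47.39667311   3.66816847 -41.91738017 106.50622939   2.57507846
  70.79986495 -85.37667638]
```

View pics/w9.png

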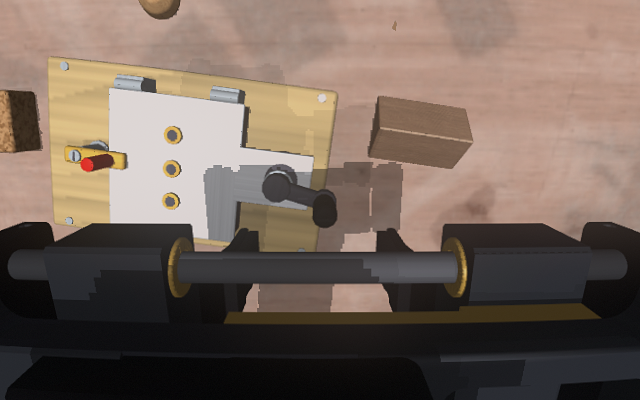

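Wrist view: the hub is at (281,181) and the handle top near (322,200). The measured handle is (0.4905, −0.0878) and the arm direction −111°, giving an axis near (0.505, −0.0505) and θ ≈ 1.80. I descend and grip.

Request:
drive_tool:
  moves: [0,0.12,0.6,0,55,0,0.12,1.4,0,45,0,0.12,2.0,0,40,0,0.12,2.25,0,30,0,0.12,2.25,0,15]
  squeeze: 12

```text
time_s: 12.12
tool_pos: [0.4902, -0.0887, 0.0883]
tool_rot: [-180.0, 0.0, -0.2]
force: [0.5, -0.3, 0.7]
grip_width: 0.0276
grasp_force: 0.0
```

Request:
drive_tool:
  moves: [0,0,0,0,10,0,0,0,0,10,0,0,0,0,10]

```text
time_s: 12.5
tool_pos: [0.4911, -0.0884, 0.0893]
tool_rot: [-180.0, -0.1, -0.2]
force: [1.2, 4.1, 2.7]
grip_width: 0.0175
grasp_force: 12.0
```

Run:
```python
from h import *
f=np.load('w.npz'); o=dict(tool_pos=f['tp'],tool_rot=f['tr'])
print('hub',onz('wrist',[[281,181],[277,178]],.079,o),bydepth('wrist',[[281,181],[277,178]],f['de'],o))
o=env.get_obs(); print(o['tool_pos'],o['tool_rot'],o['force'],o['qpos'])
a=np.array([.505,-.0505]); p=o['tool_pos'][:2]-a; print(np.hypot(*p),np.degrees(np.arctan2(p[1],p[0])))
```

```text
hub [[ 0.50831897 -0.0539871   0.079     ]
 [ 0.5107152  -0.05090651  0.079     ]] [[ 0.50825261 -0.05394899  0.07865299]
 [ 0.51070926 -0.05090254  0.07896738]]
[ 0.4911281  -0.08836456  0.08932439] [-1.79971053e+02 -9.26732819e-02 -1.89614367e-01] [1.19374436 4.09615196 2.6677499 ] [ 45.99709347   9.81292839 -41.53388837 112.14879493   7.41181868
  60.58949573 -88.95256953]
0.040325608373646904 -110.12060297509518
```

Request:
drive_tool:
  moves: [0.19,0.07,0,0,10,0.38,0.09,0,0,10,0.58,0.07,0,0,10,0.77,0.02,0,0,10,0.77,0.02,0,0,10]

```text
time_s: 13.12
tool_pos: [0.5194, -0.0877, 0.0892]
tool_rot: [-179.9, 0.3, -0.1]
force: [-8.4, 5.9, 12.2]
grip_width: 0.0174
grasp_force: 12.0
```

```bash
python3 wl.py w10.png >/dev/null
python3 - <<'E'
from h import *
o=env.get_obs(); print(o['tool_pos'],o['force'],o['grip_width'],o['wrist_torque'])
f=np.load('w.npz'); o=dict(tool_pos=f['tp'],tool_rot=f['tr']); de=f['de']
v,u=np.mgrid[0:400,0:640]; px=np.c_[u.ravel(),v.ravel()]; P=bydepth('wrist',px,de,o)
k=(np.hypot(P[:,0]-.507,P[:,1]+.0515)<.03)&(abs(P[:,2]-.079)<.003); q=P[k]
print(k.sum(),q.mean(0),q.min(0),q.max(0)); print(px[k].min(0),px[k].max(0))
im=f['im'][:,:,::-1]; x=cv2.resize(im[150:350,200:440],None,fx=3,fy=3)[:600,:720]; cv2.imwrite('pics/c10.png',x)
E
```

```text
[ 0.51958701 -0.08764378  0.08924196] [-5.89466698  7.23114165 10.11429539] 0.01747070571805042 [ 1.89019829  1.39181715 -0.02801427]
4 [ 0.51908951 -0.07873023  0.07835024] [ 0.51858741 -0.07909001  0.07739693] [ 0.51961073 -0.0785929   0.07925589]
[301 243] [302 245]
```

View pics/c10.png

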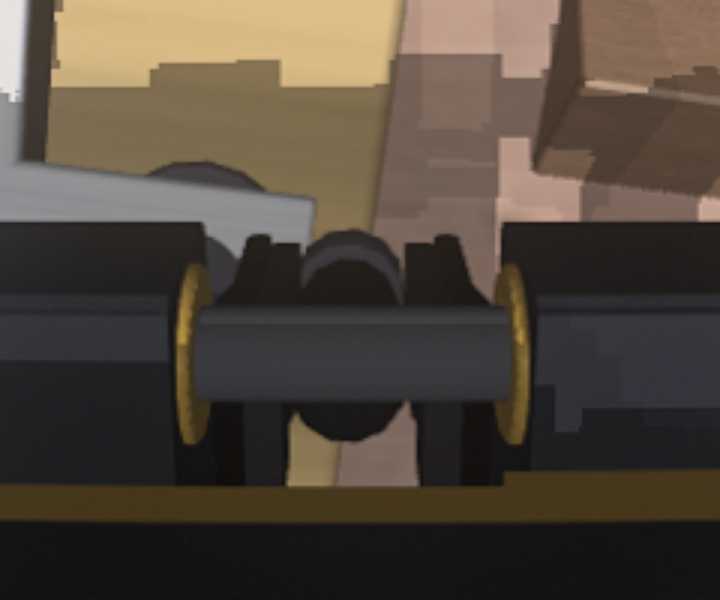

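Request:
drive_tool:
  moves: [0.16,-0.16,-0.03,0,10,0.34,-0.32,-0.04,0,10,0.48,-0.52,-0.05,0,10,0.56,-0.73,-0.06,0,10,0.59,-0.94,-0.06,0,10]

```text
time_s: 13.8
tool_pos: [0.5435, -0.0572, 0.0908]
tool_rot: [179.6, 0.2, -0.4]
force: [-3.3, -4.7, 2.7]
grip_width: 0.0177
grasp_force: 12.0
```

Request:
drive_tool:
  moves: [0,0,0,0,10,0,0,0,0,10]

```text
time_s: 14.05
tool_pos: [0.5442, -0.0533, 0.0908]
tool_rot: [180.0, 0.1, -0.3]
force: [-4.6, -0.1, 1.8]
grip_width: 0.0173
grasp_force: 12.0
```

Request:
drive_tool:
  moves: [0,-0.06,0,0,10,0,-0.06,0,0,10,0,-0.06,0,0,30,0,-0.06,0,0,40,0,-0.06,0,0,40]

```text
time_s: 14.68
tool_pos: [0.5457, -0.0501, 0.0914]
tool_rot: [-180.0, -0.1, -0.2]
force: [0.4, -0.0, -0.1]
grip_width: 0.0372
grasp_force: 0.0
```

Request:
drive_tool:
  moves: [-0.2,-0.06,-0.9,0,50,-0.5,-0.06,-2.0,0,60,-0.7,-0.06,-2.2,0,60,-0.7,-0.06,-2.2,0,60,-0.7,-0.06,-2.2,0,60]

```text
time_s: 15.3
tool_pos: [0.5164, -0.0479, 0.1777]
tool_rot: [-180.0, 0.1, -0.2]
force: [-0.2, 0.3, -1.1]
grip_width: 0.0597
grasp_force: 0.0
```

```bash
python3 wl.py w11.png >/dev/null; python3 cr.py;  python3 -c "
from h import *
print(env.get_obs()['qpos'])"
```

```text
{'tool_pos': array([ 0.51635317, -0.04793118,  0.17767881]), 'tool_rot': array([-1.79983053e+02,  9.21685648e-02, -2.37573687e-01])}
handle [ 0.5424 -0.049   0.1103] (0.541836142539978, -0.048969294875860214) 0.008691749535501003 465
arm z hist (array([  6,  13,  17,  85, 350, 484,  13,   2,   3,   7,  11,   7]), array([0.06211239, 0.06409396, 0.06607552, 0.06805709, 0.07003866,
       0.07202022, 0.07400179, 0.07598336, 0.07796492, 0.07994649,
       0.08192806, 0.08390962, 0.08589119]))
((0.5216002464294434, -0.04980809614062309), (0.02266060747206211, 0.06141459196805954), 89.42784881591797) [[0.49079999327659607, -0.06080000102519989], [0.5522000193595886, -0.061400000005960464], [0.5523999929428101, -0.03880000114440918], [0.4909999966621399, -0.03819999843835831]]
[ 43.32080835   7.19296912 -43.54578287 103.77796269   5.18993746
  71.17991047 -91.91205432]
```

View pics/w11.png

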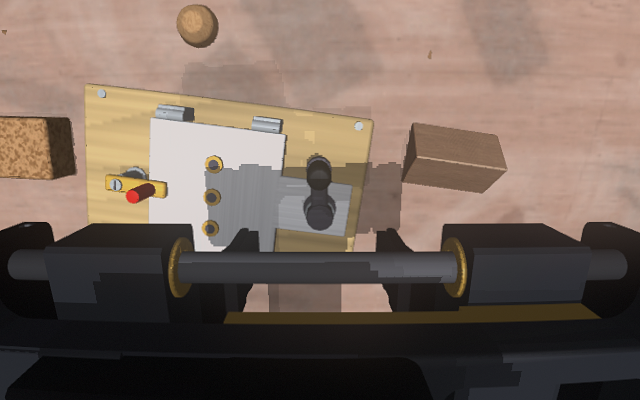

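The handle top fell from z 0.116 to 0.110 (arm top 0.078 to 0.072), so the screw has dropped into its thread (depth about 8 mm). In the image the handle is at (318,170) and the hub at (320,210), and the arm direction gives θ ≈ −0.13. I re-grip lower.

Request:
drive_tool:
  moves: [0.68,0.03,0.4,0,55,0.68,0.03,1.4,0,45,0.68,0.03,2.1,0,40,0.68,0.03,2.42,0,30,0.68,0.03,2.42,0,15]
  squeeze: 12

```text
time_s: 15.98
tool_pos: [0.5435, -0.0489, 0.0811]
tool_rot: [-179.9, 0.1, -0.2]
force: [0.2, 0.2, 0.1]
grip_width: 0.0276
grasp_force: 0.0
```

Request:
drive_tool:
  moves: [0,0,0,0,10,0,0,0,0,10,0,0,0,0,10]

```text
time_s: 16.35
tool_pos: [0.5449, -0.0491, 0.083]
tool_rot: [180.0, -0.1, -0.2]
force: [0.6, -0.0, 0.4]
grip_width: 0.0175
grasp_force: 12.0
```

Request:
drive_tool:
  moves: [-0.05,0.31,0.01,0,10,-0.19,0.59,0.02,0,10,-0.41,0.81,0.03,0,10,-0.69,0.95,0.04,0,10,-1,1,0.05,0,10]

```text
time_s: 16.98
tool_pos: [0.5062, -0.0898, 0.0812]
tool_rot: [180.0, -0.3, -0.2]
force: [4.7, 0.2, -0.6]
grip_width: 0.0175
grasp_force: 12.0
```

Request:
drive_tool:
  moves: [0,0,0,0,10,0,0,0,0,10]

```text
time_s: 17.23
tool_pos: [0.5035, -0.0897, 0.0807]
tool_rot: [179.9, 0.1, -0.2]
force: [-2.2, -0.6, 7.1]
grip_width: 0.0175
grasp_force: 12.0
```

Request:
drive_tool:
  moves: [-0.31,-0.05,0.01,0,10,-0.59,-0.19,0.02,0,10,-0.81,-0.41,0.03,0,10,-0.95,-0.69,0.04,0,10,-1,-1,0.05,0,10]

```text
time_s: 17.85
tool_pos: [0.4649, -0.0518, 0.079]
tool_rot: [179.7, -0.1, -0.3]
force: [2.0, -7.5, 2.0]
grip_width: 0.0174
grasp_force: 12.0
```

Request:
drive_tool:
  moves: [0,0,0,0,10]

```text
time_s: 17.98
tool_pos: [0.465, -0.0482, 0.0788]
tool_rot: [180.0, -0.1, -0.2]
force: [1.2, 1.4, 3.8]
grip_width: 0.0175
grasp_force: 12.0
```

```bash
python3 -c "
from h import *
o=env.get_obs();print(o['qpos'],o['force'],o['tool_pos'])"
```

```text
[ 45.56096386   6.48442445 -44.46961434 116.69772478   5.31545266
  58.66261361 -91.65996766] [1.17591108 1.38804952 3.8016404 ] [ 0.46496083 -0.04822277  0.07878528]
```

Request:
drive_tool:
  moves: [0.05,-0.31,0.01,0,10,0.19,-0.59,0.02,0,10,0.41,-0.81,0.03,0,10,0.69,-0.95,0.04,0,10,1,-1,0.05,0,10]

```text
time_s: 18.6
tool_pos: [0.4999, -0.0103, 0.0757]
tool_rot: [179.8, 0.6, -0.3]
force: [-12.7, -2.8, 15.4]
grip_width: 0.0176
grasp_force: 12.0
```

Request:
drive_tool:
  moves: [0.31,0.05,0.01,0,10,0.59,0.19,0.02,0,10,0.81,0.41,0.03,0,10,0.95,0.69,0.04,0,10,1,1,0.05,0,10]

```text
time_s: 19.23
tool_pos: [0.5461, -0.0443, 0.0743]
tool_rot: [-179.6, -0.2, -0.0]
force: [6.0, 5.7, -2.1]
grip_width: 0.0171
grasp_force: 12.0
```

Request:
drive_tool:
  moves: [0,0,0,0,10,0,0,0,0,10]

```text
time_s: 19.48
tool_pos: [0.5465, -0.0485, 0.0741]
tool_rot: [-179.9, -0.3, -0.2]
force: [6.7, 0.1, -2.2]
grip_width: 0.0175
grasp_force: 12.0
```

Request:
drive_tool:
  moves: [-0.03,0.06,0,0,10,-0.03,0.06,0,0,10,-0.03,0.06,0,0,10]
  squeeze: 15

```text
time_s: 19.85
tool_pos: [0.5462, -0.0508, 0.0744]
tool_rot: [-179.9, -0.4, -0.2]
force: [9.5, 0.2, -4.3]
grip_width: 0.0173
grasp_force: 15.0
```

```bash
python3 wl.py w12.png >/dev/null; python3 cr.py
python3 - <<'E'
from h import *
o,im,de=snap('side','s2.png'); x=im[150:280,240:350,::-1]; 
f,i2,d2=snap('scene'); y=i2[160:320,280:420,::-1]
a=cv2.resize(x,(450,532)); b=cv2.resize(y,(350,400)); c=np.zeros((532,800,3),np.uint8); c[:,:450]=a; c[:400,450:]=b; cv2.imwrite('pics/f.png',c)
o=env.get_obs(); print(o['force'],o['grasp_force'],o['time_s'])
E
```

```text
{'tool_pos': array([ 0.54621284, -0.05077997,  0.07435055]), 'tool_rot': array([-179.89452458,   -0.40066164,   -0.19894473])}
handle [ 0.5494 -0.0514  0.122 ] (0.5487291812896729, -0.050747763365507126) 0.013438309542834759 95
arm z hist (array([253, 379,  25,  28,  31,  47,  79, 101, 112,  85,  74,  79]), array([0.06201071, 0.06400957, 0.06600843, 0.06800729, 0.07000616,
       0.07200502, 0.07400388, 0.07600274, 0.0780016 , 0.08000047,
       0.08199933, 0.08399819, 0.08599705]))
((0.5318194031715393, -0.05073823779821396), (0.054901935160160065, 0.03522483631968498), 0.00042675319127738476) [[0.5044000148773193, -0.03310000151395798], [0.5044000148773193, -0.06840000301599503], [0.5593000054359436, -0.06840000301599503], [0.5593000054359436, -0.03310000151395798]]
[ 9.01617086  0.14995022 -3.13868407] 14.99975810504111 20.0
```

View pics/f.png

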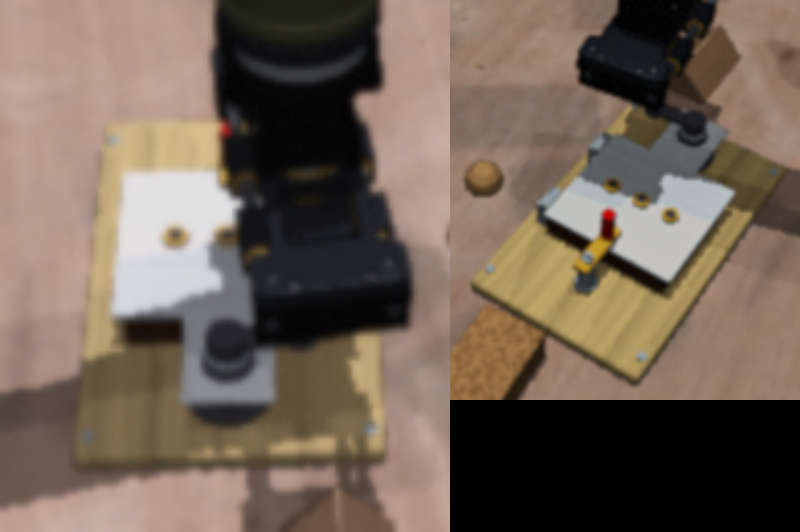

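The picture shows the bar across the cover and the gripper holding the handle on the +x side. The crank arm top is at z ≈ 0.0645, which is 8 mm below the dropped level, so the screw has made one full turn. I hand in.

```bash
python3 -c "
from cell import env
print(env.sign_off())"
```

```text
the job is handed in; nothing more can be done
None
```

The job is handed in after about 20 s of robot time: the turnbutton is across the cover (measured within about 0.5° of straight), the screw dropped about 6 mm into its thread and was turned forward one full turn (about 8 mm further down), and the gripper is still holding the handle; the sign-off returned no verdict.

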